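# Tare the kitchen scale with the processor bowl on it

## Task

I am about to weigh ingredients straight into the food processor bowl. Set the empty white bowl gently down, upright and centred, on the round steel platform of the kitchen scale and let go of it; then press the scale's square tare button fully down for a moment and release it. Do not press the button before the bowl stands there, leave the bowl standing on the platform, and leave the spoon and the brown block of palm sugar lying where they are.

Things in the scene. Friction and masses are not known exactly. Their poses are not given: they have to be found in the camera images.
- bowl: Empty white plastic food processor bowl, upright, open at the top, 0.26 to 0.46 kg. Origin: centre of its underside, z up. Foot 110 mm across, rim 146 mm across at 75 mm height; wall 4 mm, inner floor at 6 mm. A round column stands in its middle. A D handle, 22 mm wide, stands out along its +x to 110 mm from the axis, 18 to 72 mm high; at the start it points roughly away from the robot.
- column_top (a point): Centre of the top of the bowl's solid upright column, on the bowl's axis, 78 mm above the bowl's underside (3 mm over the rim). The column is 26 mm across, straight, part of the bowl, and rises from its inner floor; it can be gripped from above, with about 45 mm of free space all round it.
- scale: Flat white plastic kitchen scale, fixed to the counter, 262 mm long (its x), 172 mm wide (its y). Origin: centre of its underside, at counter height, z up. Round platform at its +x end; at its -x end, which roughly faces the robot, a panel (top at 26 mm) with a blank display (+y side) and one grey square button (-y side). It stands left or right, the bowl on the other side.
- platform (a point): Centre of the upper face of the scale's round steel platform, 150 mm across, level, 34 mm above the counter; 40 mm along +x from the scale's origin. The platform does not sink.
- tare_top (a point): Centre of the top of the scale's square tare button, grey plastic, 30 x 30 mm, 38 mm above the counter when up; at x = -100, y = -30 mm in the scale's frame (the platform's centre is at x = 40, y = 0). It is pressed straight down. Seen from above, a bowl centred on the platform leaves about 55 mm between its rim and the button, less if its handle points that way.
- tare (a joint): Travel of the tare button: 0 up, 0.005 m fully down. A spring pushes it back: about 2 N to start it, 5 N fully down. It counts as pressed beyond 0.0035 m.
- spoon: Bystander: steel spoon, 190 mm long, lying on the counter between scale and bowl, up to about 25 mm high. Leave alone. (Other things, up to 110 mm high, stand farther off: dish, glass lid, jar and mug at the far side, spatula at the left.)
- palm_sugar: Bystander: brown round block of palm sugar, 64 mm across, 42 mm high, origin at the centre of its underside, between scale and bowl. Leave alone.
There are look-alikes about, which are no part of the job. What is shaped like the bowl but black or yellow is not meant.

How it is judged (in metres and radians):
On the way, in this order (a step that is already met when the one before it is completed fails the run):
1. the bowl stands upright on the platform, let go and at rest, with the button up (horizontal distance between bowl and platform below 0.022 m and z of bowl in the frame of platform between -0.004 and 0.004 m and angle between bowl's own z axis and vertical below 0.06 rad and contact force between bowl and scale above 1 N and contact force between each of the arm, the fingers and bowl below 0.05 N and linear speed of bowl below 0.02 m/s and value of joint tare below 0.0015 m), for 0.2 s.
2. the tare button is pressed down while the bowl stands free on the platform (horizontal distance between bowl and platform below 0.022 m and z of bowl in the frame of platform between -0.004 and 0.004 m and angle between bowl's own z axis and vertical below 0.06 rad and contact force between bowl and scale above 1 N and contact force between the fingers and bowl below 0.05 N and value of joint tare above 0.0035 m), for 0.1 s.
At the end, for the whole second after the job is handed in: The bowl stands upright (within 0.06 rad) and still on the platform (within 4 mm in height), its axis within 22 mm of the platform's centre, touched by the scale alone; the tare button has been pressed (past 3.5 mm for 0.1 s) with the bowl there and is up again (under 1.5 mm) (all of step 1).
It fails at once if the tare button is pressed (beyond 2.5 mm) while the bowl is not on the platform (more than 30 mm off its centre or 10 mm above it) (value of joint tare above 0.0025 m and (horizontal distance between bowl and platform above 0.03 m or z of bowl in the frame of platform above 0.01 m)).
It fails at once if the bowl is dropped: it falls free, touching nothing, faster than 0.45 m/s (about 10 mm of fall) (contact force between anything else and bowl below 0.05 N and linear speed of bowl above 0.45 m/s).
It fails at once if the bowl is banged or pushed on the scale with more than 45 N (contact force between bowl and scale above 45 N).
It fails at once if the spoon or the palm sugar is moved more than 30 mm (distance of any of spoon, palm_sugar from where it was at the start of the episode above 0.03 m).
It also fails if it takes over 56 s, if anything falls off the work surface, if the arm or the gripper's body presses on something with over 40 N, if the wrist force passes 120 N, or if a joint passes its speed limit or range.

## Robot

A 6-joint arm with a two-finger parallel gripper is mounted at the origin on the work surface. World frame = base frame: x ahead of the robot, y to its left, z up, the work surface at z = 0. Lengths are in m, angles in degrees, forces in N, time in s.
With the tool pointing down it reaches from about 0.325 to 0.85 m from the base axis. Payload 4.4 kg.
Tool frame: the origin (TCP) lies on the centre line of the jaws, within the pads' length; the fingertips stand env.tip_reach ahead of it and the grasp point (between the pads) lies 5 mm behind it (env.tip_reach is the distance from the TCP to the fingertips, in m); z points along the fingers, y is the direction in which the jaws open and shut (so a half turn about z gives the same grasp; the last joint's range is limited). The gripper opens to 94 mm and grips with 3 to 60 N. Pads are 16 mm wide; open, the fingers measure 119 mm over their backs; the gripper's body (75 mm by 177 mm) begins 78 mm behind the grasp point.
Start: joints at [-74.972, 11.837, 88.321, -0, 79.842, -8.623], TCP at [0.231, -0.527, 0.187] pointing down, gripper open.
Joint ranges: [-156.59, 156.59], [-49.26, 127.26], [12.9, 141.05], [-63.56, 243.56], [4.71, 150.69], [-161.64, 161.64]. Speed limits (degrees/s): [159.86, 159.86, 180, 180, 180, 180].

## Interface

Orientations are given as [roll, pitch, yaw] about the fixed x, y, z axes, in that order (R = Rz(yaw) Ry(pitch) Rx(roll)).
In Python, from workcell import sensors, imaging, workorder, env gives the robot as it stands.
- The arm moves only by the tool play_rows, never from a script. Its argument "plan" is a list that holds one entry, the list of rows, each a list of 7 numbers: the shift along the tool's x, y, z in mm, then the turn, a rotation vector about the tool's x, y, z in degrees, then the closure, from -1 (fully open) to 1 (shut). A call has 1 to 5 rows; each row is the pose to reach, as a shift and turn from the pose commanded when the call began, along the tool's axes at that moment; what a row does not reach only later rows make up. A row lasts 1/10 s, in which the tool goes at most 50 mm and 8.59 degrees, less where a joint would pass 70% of its speed; a pose out of reach is approached as far as the arm can. A call with a gripper value outside its range is refused whole. The fingers move at their own pace and stop on an object; the grip force is fixed at half the most. Time passes only in rows, so rows that repeat a pose let the fingers close. It gives the time, the measured TCP pose, the force and the opening at its end, in the units of the state.
- sensors.sense(): the state, without advancing time (a new reading comes with each control period).
- imaging.snapshot(name): name is "scene" or "top" or "wrist"; returns a dict with "img" (400x640x3 uint8, red, green, blue), "intrinsics" (3x3 intrinsics, pixels), "rvec" (rotation vector, rad) and "tvec" (3), from world to camera coordinates, as OpenCV has them. Camera axes: x right, y down, z forward; pixel columns grow to the right and rows downward; lengths in m; the calibration is good to about 2 mm. A picture is of the moment at which its call begins. There is no depth.
- workorder.job_done(): hands the job in, once; it reports no verdict.
The state is a dict: "time": time; "joints": joint angles; "dq": joint speeds; "effort": joint torques, N m; "tcp_pos": TCP position; "orientation": TCP orientation; "ft_force": force on the tool from outside, world axes, zero at the start; "ft_torque": the same for the moment, N m; "finger_gap": opening from 0.0 (shut) to 1.0 (fully open).
Only numpy, scipy, OpenCV 4.12 (cv2) and the standard library are available. Lean on these libraries where they do the work, as an engineer would, in place of code of your own. Each camera call takes 0.05 s, during which the arm holds its last target.

## Working session

There is one attempt and no reset: what is moved stays moved. The work goes in short steps, Python scripts to look and compute and a tool call to move; the robot and the scene stay as the last step left them, time stands still between calls to the robot, and variables do not carry over. Pictures are saved under pics/ and viewed, and the job is handed in when it is done.

Besides the shell and the picture viewer there is one more tool, called after "Request:" in YAML: its name, and indented under it one key for each argument. play_rows: Moves the arm, as the interface text tells. Its arguments: {"type":"object","properties":{"plan":{"type":"array","items":{"type":"array","items":{"type":"array","items":{"type":"number"}}}}},"required":["plan"]}

```bash
ls; mkdir -p pics; python3 - <<'E'
from workcell import sensors, imaging, workorder, env
import cv2
print(sensors.sense()); print(env.tip_reach)
for n in ("scene","top"):
    s=imaging.snapshot(n); cv2.imwrite(f"pics/{n}0.png",s["img"][:,:,::-1]); print(n,s["intrinsics"],s["rvec"],s["tvec"])
E
```

```text
pics
{'time': 0.0, 'joints': array([-7.49704906e+01,  1.18813290e+01,  8.84035228e+01,  1.34225690e-04,
        7.98388595e+01, -8.62402843e+00]), 'dq': array([ 0.05882761,  0.00039108, -0.04892749, -0.0426799 , -0.02354094,
        0.0625172 ]), 'effort': array([ 1.81059291e-03, -3.70872724e+01, -2.81414831e+01,  6.98317587e-02,
        3.60851793e-02, -1.67258804e-04]), 'tcp_pos': array([ 0.23045854, -0.52589894,  0.18553033]), 'orientation': array([-1.79877707e+02, -1.86810721e-02,  2.36534941e+01]), 'ft_force': array([ 0.20437277, -0.24044796,  0.18736122]), 'ft_torque': array([ 0.04206258, -0.01968973, -0.02380798]), 'finger_gap': 0.998424158768276}
0.014
scene [[454.77169443   0.         317.2296455 ]
 [  0.         454.77169443 204.21132714]
 [  0.           0.           1.        ]] [ 2.01186903  1.62018941 -0.55447676] [-0.04104993 -0.34090387  1.37016362]
top [[366.08692631   0.         321.58375659]
 [  0.         366.08692631 192.37164446]
 [  0.           0.           1.        ]] [ 2.21343719 -2.16021417  0.15914375] [-0.10165265  0.5099521   0.89953791]
```

View pics/scene0.png

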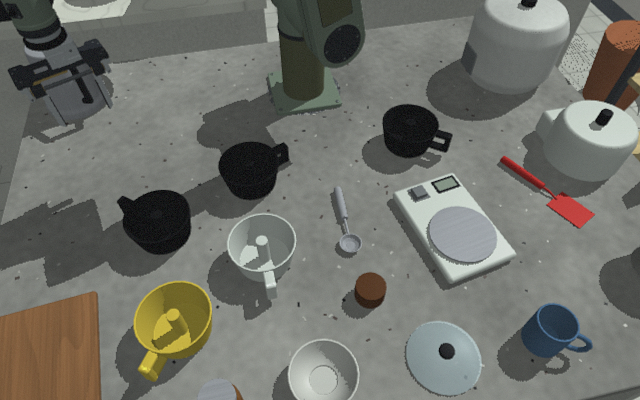

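View pics/top0.png

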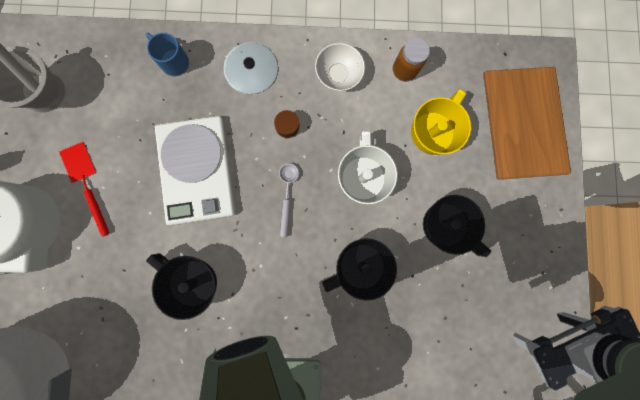

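Both views show the white bowl (top 367,173; scene 262,245), the scale platform (top 192,153; scene 462,235) and the button (top 209,206; scene 419,191). I'll zoom in for accurate pixels.

```bash
python3 - <<'E'
import cv2,numpy as np
def crop(n,x,y,w,h,f): 
    a=cv2.imread(f"pics/{n}0.png")[y:y+h,x:x+w]; return cv2.resize(a,None,fx=f,fy=f,interpolation=cv2.INTER_NEAREST)
A=crop("top",325,125,85,85,4.5);B=crop("scene",215,205,90,90,4.25)
C=crop("top",145,110,100,120,3);D=crop("scene",385,165,140,120,3)
cv2.imwrite("pics/cA.png",np.hstack([A,B]) if A.shape[0]==B.shape[0] else np.hstack([A,B[:A.shape[0]]]) if B.shape[0]>A.shape[0] else np.hstack([A[:B.shape[0]],B]))
cv2.imwrite("pics/cC.png",np.hstack([C,D]))
E
```

```text
(no output)
```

View pics/cA.png

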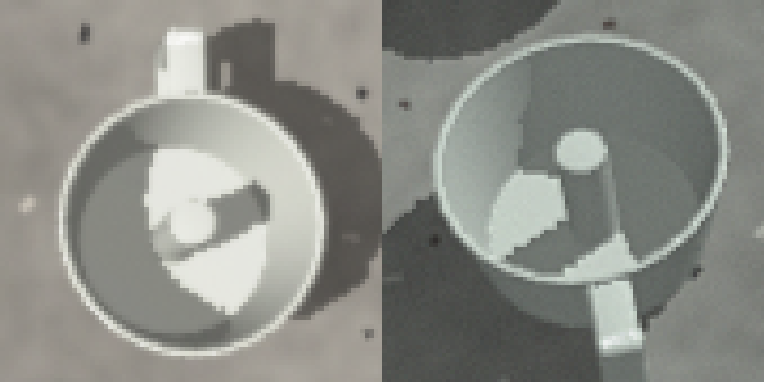

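View pics/cC.png

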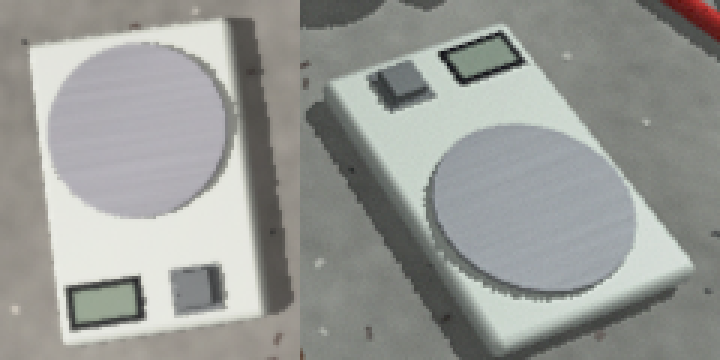

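```bash
cat > h.py <<'E'
import numpy as np,cv2
K={'scene':(np.array([[454.77169443,0,317.2296455],[0,454.77169443,204.21132714],[0,0,1]]),np.array([2.01186903,1.62018941,-0.55447676]),np.array([-0.04104993,-0.34090387,1.37016362])),
'top':(np.array([[366.08692631,0,321.58375659],[0,366.08692631,192.37164446],[0,0,1]]),np.array([2.21343719,-2.16021417,0.15914375]),np.array([-0.10165265,0.5099521,0.89953791]))}
def P(n): k,r,t=K[n]; return k@np.c_[cv2.Rodrigues(r)[0],t]
def tri(a,b):
    X=cv2.triangulatePoints(P('top'),P('scene'),np.float64(a).reshape(2,1),np.float64(b).reshape(2,1))[:,0]; return X[:3]/X[3]
def ray(n,p,z,cal=None):
    k,r,t=cal or K[n]; R=cv2.Rodrigues(np.asarray(r))[0]; c=-R.T@t; d=R.T@np.linalg.inv(k)@np.r_[p,1]
    return c+d*(z-c[2])/d[2]
def proj(n,X):
    k,r,t=K[n]; return cv2.projectPoints(np.float64(X).reshape(-1,3),r,t,k,None)[0][:,0]
E
python3 - <<'E'
from h import *
def rep(name,a,b,z): print(name,'tri',tri(a,b).round(4),'top@z',ray('top',a,z).round(4),'scene@z',ray('scene',b,z).round(4))
rep('column',(367.7,174.1),(261.6,240.3),.078)
rep('button',(209.3,205.7),(419.7,192.3),.038)
c={}
for n,(x,y,w,h) in {'top':(145,110,100,90),'scene':(420,195,90,80)}.items():
    im=cv2.imread(f'pics/{n}0.png'); s=im[y:y+h,x:x+w].astype(int)
    # bluish disc: b-g difference
    m=((s[...,0]-s[...,1]>6)&(s.sum(2)>380)).astype(np.uint8)*255
    m=cv2.morphologyEx(m,cv2.MORPH_OPEN,np.ones((3,3)))
    m=cv2.morphologyEx(m,cv2.MORPH_CLOSE,np.ones((5,5)))
    k=max(cv2.findContours(m,0,cv2.CHAIN_APPROX_NONE)[0],key=cv2.contourArea)
    q=k[:,0]+[x,y]
    W=np.array([ray(n,p,.034)[:2] for p in q.astype(float)],np.float32)
    cc,r=cv2.minEnclosingCircle(W); e=cv2.fitEllipse(cv2.convexHull(W)); 
    print(n,'disc circ',cc,r,'ell',e)
    c[n]=cv2.fitEllipse(q.astype(np.float32))[0]; print(c[n])
rep('platform',c['top'],c['scene'],.034)
# rim: bright contour -> back-project rim circle
for n,(x,y,w,h) in {'top':(325,135,80,75),'scene':(215,205,90,70)}.items():
    pass
# scale outline in top
im=cv2.imread('pics/top0.png').astype(int)[100:240,140:255]
m=((im.min(2)>200)).astype(np.uint8)*255
m=cv2.morphologyEx(m,cv2.MORPH_CLOSE,np.ones((5,5)))
k=max(cv2.findContours(m,0,2)[0],key=cv2.contourArea); print('rect',cv2.minAreaRect(k+np.array([140,100])))
# button axis check
E
```

```text
column tri [ 0.5546 -0.1972  0.0789] top@z [ 0.5546 -0.1982  0.078 ] scene@z [ 0.5542 -0.1967  0.078 ]
button tri [0.4714 0.1899 0.0343] top@z [0.4709 0.1877 0.038 ] scene@z [0.4741 0.1892 0.038 ]Traceback (most recent call last):
  File "<stdin>", line 12, in <module>
ValueError: max() iterable argument is empty
```

```bash
python3 - <<'E'
from h import *
def rep(name,a,b,z): print(name,'tri',tri(a,b).round(4),'top@z',ray('top',a,z).round(4),'scene@z',ray('scene',b,z).round(4))
c={}
for n,(x,y,w,h),p in (('top',(145,110,100,88),(191,153)),('scene',(415,190,100,90),(463,234))):
    im=cv2.imread(f'pics/{n}0.png'); print(n,im[p[1],p[0]],im[p[1]-34,p[0]], im[p[1],p[0]-32])
    s=cv2.GaussianBlur(im,(3,3),0)[y:y+h,x:x+w].astype(int)
    ref=im[p[1]-5:p[1]+6,p[0]-5:p[0]+6].reshape(-1,3).mean(0); print(ref)
    m=(np.abs(s-ref).max(2)<22).astype(np.uint8)*255
    m=cv2.morphologyEx(m,cv2.MORPH_CLOSE,np.ones((5,5)));m=cv2.morphologyEx(m,cv2.MORPH_OPEN,np.ones((7,7)))
    k=max(cv2.findContours(m,0,cv2.CHAIN_APPROX_NONE)[0],key=cv2.contourArea)
    q=k[:,0]+[x,y]
    W=np.array([ray(n,p,.034)[:2] for p in q.astype(float)],np.float32)
    print(n,'world ell',cv2.fitEllipse(W))
    c[n]=cv2.fitEllipse(q.astype(np.float32))[0]; print(c[n])
rep('platform',c['top'],c['scene'],.034)
E
```

```text
top [179 173 176] [119 126 130] [224 231 230]
[180.66115702 174.70247934 176.74380165]
top world ell ((0.6057876348495483, 0.24141310155391693), (0.1543181985616684, 0.16125628352165222), 12.818620681762695)
(190.874267578125, 151.9211883544922)
scene [166 163 156] [206 214 204] [161 155 150]
[167.58677686 163.0661157  157.47107438]
scene world ell ((0.603898823261261, 0.24105802178382874), (0.14982880651950836, 0.16480045020580292), 29.473281860351562)
(461.7225036621094, 235.1653594970703)
platform tri [0.6056 0.2421 0.0308] top@z [0.6051 0.2417 0.034 ] scene@z [0.6074 0.24   0.034 ]
```

```bash
cat >> h.py <<'E'
from scipy.spatial.transform import Rotation as Ro
def go(x,y,z,yaw=None):
    from workcell import sensors
    s=sensors.sense(); R=Ro.from_euler('xyz',s['orientation'],degrees=True)
    d=R.inv().apply(np.array([x,y,z])-s['tcp_pos'])*1000
    print('tcp',s['tcp_pos'].round(4),'ori',s['orientation'].round(2),'F',s['ft_force'].round(2),'gap',round(s['finger_gap'],3),'t',s['time'],'-> shift mm',d.round(1))
E
python3 - <<'E'
from h import *
def rep(name,a,b,z): print(name,'tri',tri(a,b).round(4),'top@z',ray('top',a,z).round(4),'scene@z',ray('scene',b,z).round(4))
rep('plat eye',(190.7,153.0),(463.3,234.3),.034)
P0=np.array([.5545,-.1975,.078])
print('col proj',proj('top',P0),proj('scene',P0))
go(.5545,-.1975,.187)
E
```

```text
plat eye tri [0.6037 0.2451 0.0299] top@z [0.6023 0.242  0.034 ] scene@z [0.606  0.2443 0.034 ]
col proj [[367.42872916 174.13195768]] [[261.23636766 240.49955413]]
tcp [ 0.2304 -0.526   0.1856] ori [-1.7989e+02 -2.0000e-02  2.3650e+01] F [-0.45  0.11  0.38] gap 1.0 t 0.1 -> shift mm [ 428.6 -170.9   -0.9]
```

Request:
play_rows:
  plan:
    - [[20,-8,0,0,0,0,0],[55,-22,0,0,0,0,0],[98,-39,0,0,0,0,0],[141,-56,0,0,0,0,0],[184,-73,0,0,0,0,0]]

```text
time: 0.6
tcp_pos: [0.3706, -0.3844, 0.1861]
orientation: [-179.9, 0.0, 23.6]
ft_force: [0.2, -0.0, 0.1]
finger_gap: 0.615
```

Request:
play_rows:
  plan:
    - [[43,-17,0,0,0,0,0],[86,-34,0,0,0,0,0],[129,-51,0,0,0,0,0],[164,-66,0,0,0,0,0],[184,-74,0,0,0,0,0]]

```text
time: 1.1
tcp_pos: [0.5101, -0.2415, 0.1861]
orientation: [-179.9, -0.0, 23.8]
ft_force: [-0.2, 0.0, -0.1]
finger_gap: 0.501
```

```bash
python3 - <<'E'
from h import *
from workcell import imaging
go(.5545,-.1975,.187)
s=imaging.snapshot('wrist'); cv2.imwrite('pics/w1.png',s['img'][:,:,::-1]); np.savez('w1.npz',**{k:np.asarray(s[k]) for k in('intrinsics','rvec','tvec')})
E
```

```text
tcp [ 0.5101 -0.2415  0.1861] ori [-179.92   -0.     23.82] F [-0.21  0.03 -0.12] gap 0.501 t 1.1 -> shift mm [ 58.4 -22.4  -0.9]
```

View pics/w1.png

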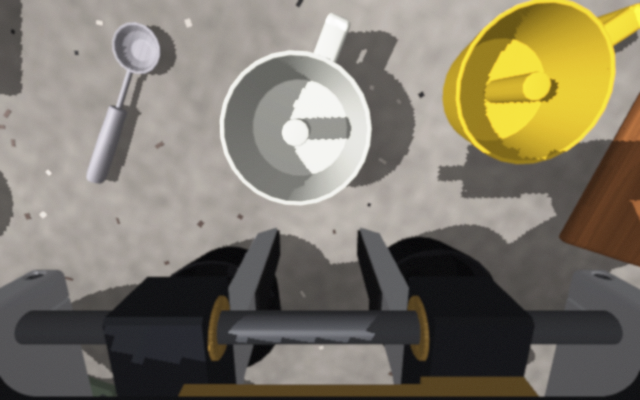

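Wrist view: white bowl's column top at about (295,132), rim centre (296,127), handle pointing up, fingers at the bottom. I'll cast this.

```bash
python3 - <<'E'
from h import *
d=np.load('w1.npz'); cal=(d['intrinsics'],d['rvec'],d['tvec'])
print('col@78',ray('w',(295,132),.078,cal),'rim c@75',ray('w',(296,127),.075,cal))
# triangulate wrist+top
Pw=cal[0]@np.c_[cv2.Rodrigues(cal[1])[0],cal[2]]
for n,a in(('top',(367.7,174.1)),('scene',(261.6,240.3))):
    X=cv2.triangulatePoints(Pw,P(n),np.array([[295.],[132.]]),np.float64(a).reshape(2,1))[:,0];print(n,X[:3]/X[3])
go(.5545,-.1975,.187)
E
```

```text
col@78 [ 0.55467682 -0.19746392  0.078     ] rim c@75 [ 0.55912973 -0.19639273  0.075     ]
top [ 0.55456282 -0.19776305  0.07926333]
scene [ 0.55466265 -0.19694209  0.07869225]
tcp [ 0.5116 -0.2399  0.1861] ori [-1.7989e+02 -1.2000e-01  2.3910e+01] F [0.53 1.15 0.34] gap 0.501 t 1.15 -> shift mm [ 56.4 -21.4  -0.7]
```

Request:
play_rows:
  plan:
    - [[20,-8,0,0,0,0,0],[45,-18,0,0,0,0,0],[58,-23,0,0,0,0,0],[58,-23,0,0,0,0,0],[58,-23,0,0,0,0,0]]

```text
time: 1.65
tcp_pos: [0.552, -0.2006, 0.1863]
orientation: [-180.0, 0.1, 23.7]
ft_force: [0.7, 0.0, -0.4]
finger_gap: 0.501
```

```bash
python3 -c "
from h import *
go(.5546,-.1975,.1)"
```

```text
tcp [ 0.552  -0.2006  0.1863] ori [-1.7999e+02  7.0000e-02  2.3660e+01] F [ 0.73  0.03 -0.41] gap 0.501 t 1.65 -> shift mm [ 3.7 -1.8 86.3]
```

Request:
play_rows:
  plan:
    - [[4,-2,20,0,0,0,0],[4,-2,50,0,0,0,0],[4,-2,76,0,0,0,0],[4,-2,82,0,0,0,0],[4,-2,82,0,0,0,0]]

```text
time: 2.15
tcp_pos: [0.554, -0.1971, 0.1036]
orientation: [-179.9, 0.1, 23.6]
ft_force: [0.2, -0.0, 0.1]
finger_gap: 0.497
```

```bash
python3 - <<'E'
from h import *
from workcell import imaging
go(.5546,-.1975,.054)
s=imaging.snapshot('wrist'); cv2.imwrite('pics/w2.png',s['img'][:,:,::-1])
E
```

```text
tcp [ 0.554  -0.1971  0.1036] ori [-1.7988e+02  1.2000e-01  2.3580e+01] F [ 0.25 -0.05  0.11] gap 0.497 t 2.15 -> shift mm [ 0.5  0.7 49.5]
```

View pics/w2.png

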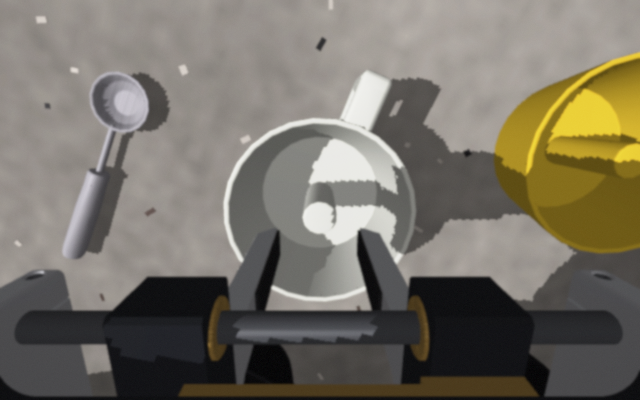

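The fingers straddle the column symmetrically (column at 319,218; fingertips at 265 and 372). Going down and closing.

Request:
play_rows:
  plan:
    - [[0,0,12,0,0,0,0],[0,0,30,0,0,0,0],[0,0,45,0,0,0,0],[0,0,49,0,0,0,0],[0,0,49,0,0,0,0]]

```text
time: 2.7
tcp_pos: [0.555, -0.1964, 0.0549]
orientation: [-179.9, 0.1, 23.7]
ft_force: [0.9, -0.6, -0.0]
finger_gap: 0.499
```

Request:
play_rows:
  plan:
    - [[0,0,0,0,0,0,0.3],[0,0,0,0,0,0,0.6],[0,0,0,0,0,0,1],[0,0,0,0,0,0,1],[0,0,0,0,0,0,1]]

```text
time: 3.2
tcp_pos: [0.5562, -0.1971, 0.0565]
orientation: [179.9, -0.1, 23.7]
ft_force: [-0.1, 0.4, 2.0]
finger_gap: 0.254
```

Request:
play_rows:
  plan:
    - [[0,0,0,0,0,0,1],[0,0,-3,0,0,0,1],[0,0,-8,0,0,0,1],[0,0,-15,0,0,0,1],[0,0,-20,0,0,0,1]]

```text
time: 3.7
tcp_pos: [0.5552, -0.1965, 0.0758]
orientation: [-180.0, 0.0, 23.7]
ft_force: [0.1, 0.4, -3.4]
finger_gap: 0.251
```

```bash
python3 - <<'E'
from h import *
from workcell import imaging
go(.5546,-.1975,.19)
s=imaging.snapshot('scene'); cv2.imwrite('pics/s3.png',s['img'][:,:,::-1])
E
```

```text
tcp [ 0.5552 -0.1965  0.0758] ori [-1.7997e+02  3.0000e-02  2.3650e+01] F [ 0.12  0.38 -3.38] gap 0.251 t 3.7 -> shift mm [  -1.1    0.6 -114.2]
```

View pics/s3.png

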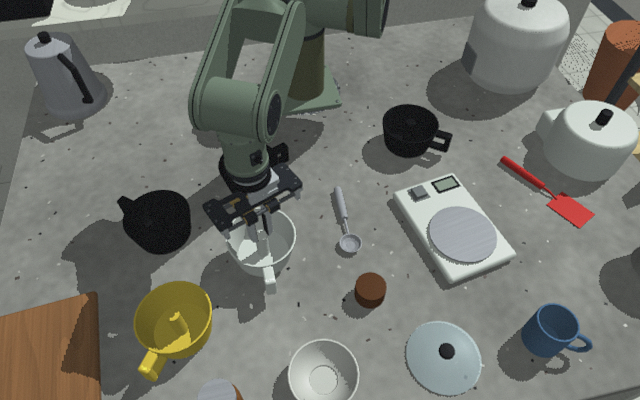

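Lifted: gap ≈ 23.6 mm and about 3.4 N of weight. The bowl hangs level. Raising it further.

Request:
play_rows:
  plan:
    - [[0,0,-12,0,0,0,1],[0,0,-32,0,0,0,1],[0,0,-52,0,0,0,1],[0,0,-68,0,0,0,1],[0,0,-75,0,0,0,1]]

```text
time: 4.25
tcp_pos: [0.5569, -0.1973, 0.1535]
orientation: [179.8, -0.2, 23.7]
ft_force: [0.5, -0.3, -3.9]
finger_gap: 0.252
```

```bash
python3 -c "
from h import *
go(.56,.10,.15)
go(.604,.242,.15)"
```

```text
tcp [ 0.5569 -0.1973  0.1535] ori [ 1.7981e+02 -1.5000e-01  2.3650e+01] F [ 0.49 -0.3  -3.85] gap 0.252 t 4.25 -> shift mm [ 122.1 -271.1    3. ]
tcp [ 0.5569 -0.1973  0.1535] ori [ 1.7981e+02 -1.5000e-01  2.3650e+01] F [ 0.49 -0.3  -3.85] gap 0.252 t 4.25 -> shift mm [ 219.4 -383.5    2.8]
```

Request:
play_rows:
  plan:
    - [[4,-8,0,0,0,0,1],[13,-23,0,0,0,0,1],[24,-42,0,0,0,0,1],[37,-65,0,0,0,0,1],[50,-88,0,0,0,0,1]]

```text
time: 4.75
tcp_pos: [0.5647, -0.0932, 0.1489]
orientation: [-179.8, 0.1, 23.7]
ft_force: [-0.2, 0.2, -3.7]
finger_gap: 0.257
```

Request:
play_rows:
  plan:
    - [[13,-23,0,0,0,0,1],[26,-46,0,0,0,0,1],[39,-69,0,0,0,0,1],[52,-92,0,0,0,0,1],[65,-115,0,0,0,0,1]]

```text
time: 5.25
tcp_pos: [0.5777, 0.0383, 0.1489]
orientation: [-179.9, 0.2, 23.7]
ft_force: [1.1, -0.5, -3.7]
finger_gap: 0.251
```

Request:
play_rows:
  plan:
    - [[13,-23,0,0,0,0,1],[26,-46,0,0,0,0,1],[39,-69,0,0,0,0,1],[52,-92,0,0,0,0,1],[65,-115,0,0,0,0,1]]

```text
time: 5.75
tcp_pos: [0.5907, 0.1694, 0.1488]
orientation: [-179.9, 0.2, 23.7]
ft_force: [-0.2, -0.4, -3.4]
finger_gap: 0.254
```

Request:
play_rows:
  plan:
    - [[13,-22,0,0,0,0,1],[24,-40,0,0,0,0,1],[33,-55,0,0,0,0,1],[38,-63,0,0,0,0,1],[39,-65,0,0,0,0,1]]

```text
time: 6.25
tcp_pos: [0.6017, 0.2433, 0.1498]
orientation: [-180.0, 0.1, 23.7]
ft_force: [-0.6, -1.0, -3.7]
finger_gap: 0.255
```

```bash
python3 - <<'E'
from h import *
from workcell import imaging
go(.604,.242,.10)
for n in('wrist','scene'):
    s=imaging.snapshot(n); cv2.imwrite(f'pics/{n}4.png',s['img'][:,:,::-1])
    if n=='wrist': np.savez('w4.npz',**{k:np.asarray(s[k]) for k in('intrinsics','rvec','tvec')})
E
```

```text
tcp [0.6017 0.2433 0.1498] ori [-1.7998e+02  8.0000e-02  2.3750e+01] F [-0.6  -0.96 -3.73] gap 0.255 t 6.25 -> shift mm [ 1.6  2.1 49.8]
```

View pics/wrist4.png

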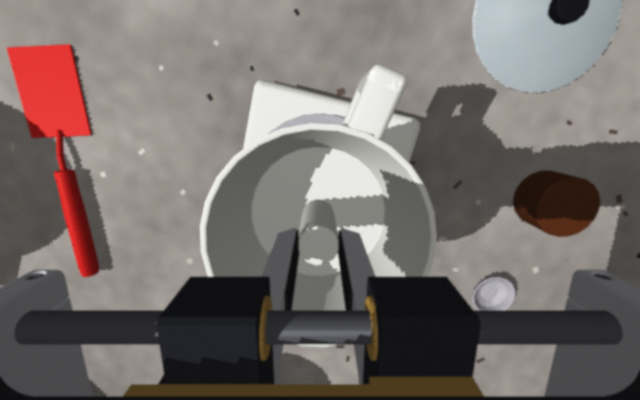

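View pics/scene4.png

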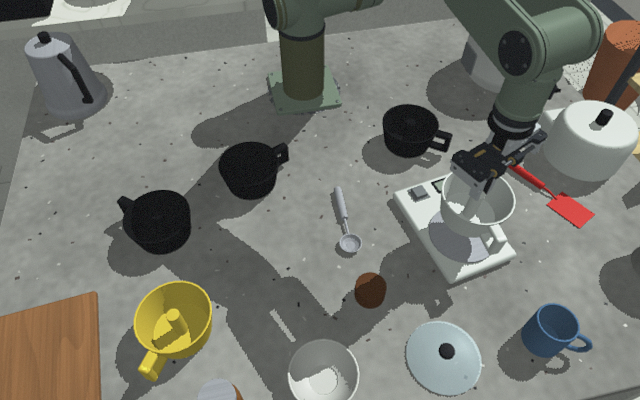

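The bowl hangs level over the platform, whose far arc shows at about (320,114) in the wrist view. Quick check with that arc, then lower.

```bash
python3 - <<'E'
from h import *
d=np.load('w4.npz'); cal=(d['intrinsics'],d['rvec'],d['tvec'])
for p in((280,129),(300,117),(320,114),(340,116)): 
    w=ray('w',p,.034,cal); print(w.round(4),np.linalg.norm(w[:2]-[.604,.242]).round(4))
E
```

```text
[0.6424 0.3019 0.034 ] 0.0712
[0.6606 0.2886 0.034 ] 0.0733
[0.6709 0.2722 0.034 ] 0.0734
[0.6769 0.2539 0.034 ] 0.0739
```

Request:
play_rows:
  plan:
    - [[1,1,6,0,0,0,1],[2,2,18,0,0,0,1],[2,2,32,0,0,0,1],[2,2,42,0,0,0,1],[2,2,46,0,0,0,1]]

```text
time: 6.85
tcp_pos: [0.6033, 0.2402, 0.1017]
orientation: [-180.0, 0.3, 23.6]
ft_force: [-0.1, 0.5, -4.5]
finger_gap: 0.254
```

```bash
python3 - <<'E'
from h import *
from workcell import imaging
go(.604,.242,.0895)
s=imaging.snapshot('scene'); cv2.imwrite('pics/s5.png',cv2.resize(s['img'][140:300,380:540,::-1],None,fx=3.5,fy=3.5))
E
```

```text
tcp [0.6033 0.2402 0.1017] ori [-179.95    0.27   23.62] F [-0.1   0.47 -4.55] gap 0.254 t 6.85 -> shift mm [ 1.4 -1.4 12.2]
```

View pics/s5.png

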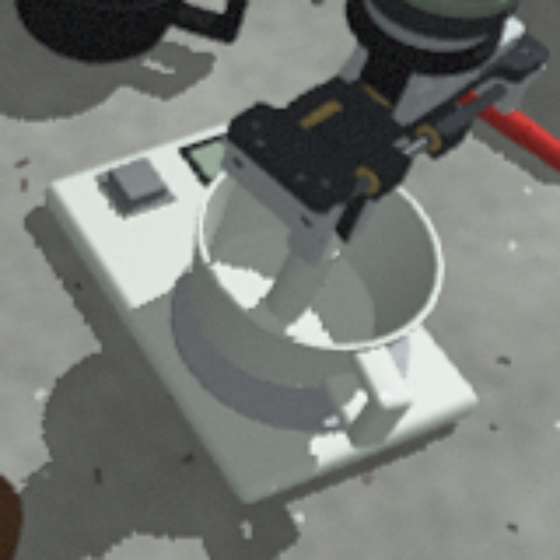

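Arc points lie 71–74 mm from the assumed centre (should be 75), so the centring is good. Lowering slowly to contact.

Request:
play_rows:
  plan:
    - [[0,-1,3,0,0,0,1],[1,-1,5,0,0,0,1],[1,-1,7,0,0,0,1],[1,-1,9,0,0,0,1],[1,-1,10,0,0,0,1]]

```text
time: 7.4
tcp_pos: [0.6057, 0.2424, 0.0947]
orientation: [180.0, -0.0, 23.7]
ft_force: [0.6, 0.4, -4.2]
finger_gap: 0.257
```

Request:
play_rows:
  plan:
    - [[0,0,1,0,0,0,1],[0,0,1,0,0,0,1],[0,0,1,0,0,0,1]]

```text
time: 7.7
tcp_pos: [0.6057, 0.2423, 0.0937]
orientation: [180.0, -0.0, 23.6]
ft_force: [0.1, -0.4, -3.9]
finger_gap: 0.258
```

Request:
play_rows:
  plan:
    - [[0,0,1,0,0,0,1],[0,0,1,0,0,0,1],[0,0,2,0,0,0,1],[0,0,2,0,0,0,1],[0,0,2,0,0,0,1]]

```text
time: 8.2
tcp_pos: [0.6054, 0.2422, 0.0923]
orientation: [180.0, 0.0, 23.7]
ft_force: [-3.8, -1.0, 1.8]
finger_gap: 0.253
```

Request:
play_rows:
  plan:
    - [[0,0,1,0,0,0,1],[0,0,1,0,0,0,1],[0,0,1,0,0,0,1]]

```text
time: 8.5
tcp_pos: [0.6051, 0.2421, 0.092]
orientation: [180.0, 0.1, 23.7]
ft_force: [-5.9, -2.2, 5.7]
finger_gap: 0.256
```

Contact: force went from −4 N to +5.7 N, so the bowl stands on the platform. I'll ease off 1 mm and release slowly.

Request:
play_rows:
  plan:
    - [[0,0,-1,0,0,0,1],[0,0,-1,0,0,0,0.45],[0,0,-1,0,0,0,0.3],[0,0,-1,0,0,0,0.1],[0,0,-1,0,0,0,0]]

```text
time: 9.0
tcp_pos: [0.6064, 0.2425, 0.0917]
orientation: [180.0, -0.1, 23.6]
ft_force: [0.3, -0.3, 0.1]
finger_gap: 0.477
```

Request:
play_rows:
  plan:
    - [[0,0,0,0,0,0,0],[0,0,-10,0,0,0,0],[0,0,-25,0,0,0,0],[0,0,-50,0,0,0,0],[0,0,-70,0,0,0,0]]

```text
time: 9.5
tcp_pos: [0.6066, 0.2426, 0.1646]
orientation: [180.0, -0.2, 23.7]
ft_force: [0.6, 0.1, -0.1]
finger_gap: 0.502
```

```bash
python3 - <<'E'
from h import *
from workcell import imaging
go(.473,.1885,.11)
for n in('top','scene','wrist'):
    s=imaging.snapshot(n); cv2.imwrite(f'pics/{n}6.png',s['img'][:,:,::-1])
    if n=='wrist': np.savez('w6.npz',**{k:np.asarray(s[k]) for k in('intrinsics','rvec','tvec')})
    
E
```

```text
tcp [0.6066 0.2426 0.1646] ori [ 1.7998e+02 -1.7000e-01  2.3650e+01] F [ 0.61  0.09 -0.06] gap 0.502 t 9.5 -> shift mm [-144.2   -4.1   54.2]
```

View pics/wrist6.png

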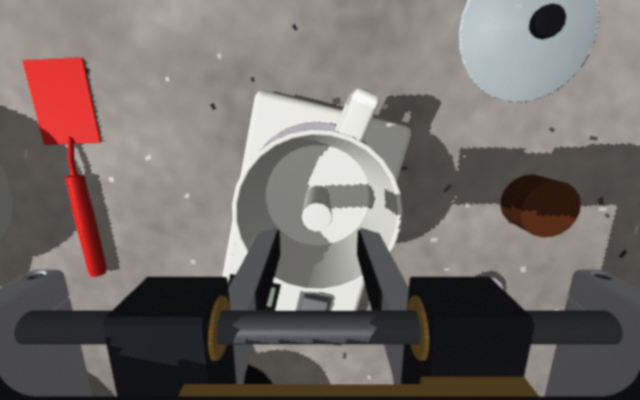

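View pics/scene6.png

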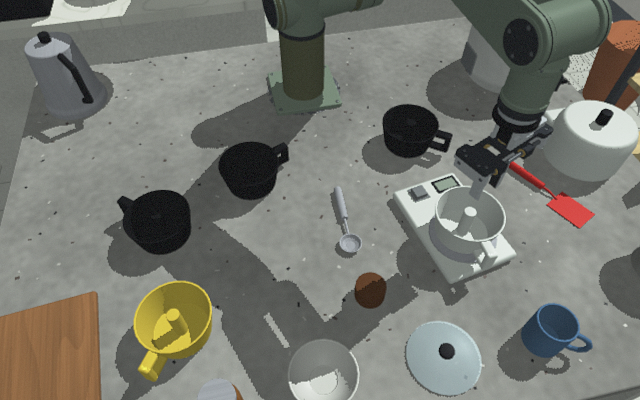

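The bowl stands free on the platform (column scene 471,213; wrist 317,217). Moving to above the button, closing the fingers and keeping height.

Request:
play_rows:
  plan:
    - [[-10,0,-5,0,0,0,0.3],[-40,-1,-10,0,0,0,0.6],[-75,-2,-10,0,0,0,1],[-110,-3,-10,0,0,0,1],[-144,-4,-10,0,0,0,1]]

```text
time: 10.15
tcp_pos: [0.469, 0.1873, 0.1701]
orientation: [-180.0, 0.2, 23.7]
ft_force: [0.1, -0.0, 0.8]
finger_gap: 0.114
```

Request:
play_rows:
  plan:
    - [[0,0,0,0,0,0,1],[0,0,0,0,0,0,1]]

```text
time: 10.35
tcp_pos: [0.471, 0.1879, 0.171]
orientation: [-180.0, 0.1, 23.6]
ft_force: [0.4, 0.6, 0.8]
finger_gap: 0.002
```

```bash
python3 - <<'E'
from h import *
from workcell import imaging
go(.473,.1885,.11)
for n in('top','scene','wrist'):
    s=imaging.snapshot(n); cv2.imwrite(f'pics/{n}7.png',s['img'][:,:,::-1])
    if n=='wrist': np.savez('w7.npz',**{k:np.asarray(s[k]) for k in('intrinsics','rvec','tvec')})
A=cv2.resize(cv2.imread('pics/top7.png')[110:230,140:250],None,fx=3.5,fy=3.5);B=cv2.resize(cv2.imread('pics/scene7.png')[165:285,390:510],None,fx=3.5,fy=3.5)
cv2.imwrite('pics/c7.png',np.hstack([A,B]))
E
```

```text
tcp [0.471  0.1879 0.171 ] ori [-1.7999e+02  6.0000e-02  2.3640e+01] F [0.38 0.58 0.83] gap 0.002 t 10.35 -> shift mm [ 2.2  0.3 61. ]
```

View pics/wrist7.png

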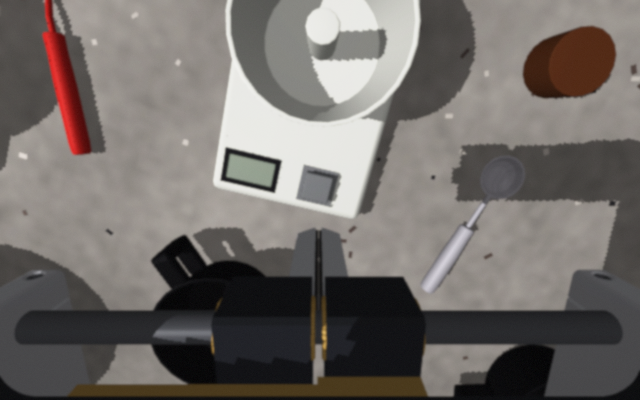

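View pics/c7.png

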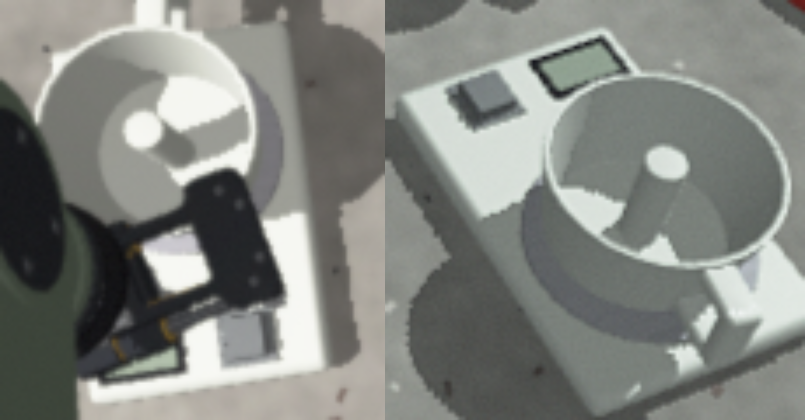

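```bash
python3 - <<'E'
from h import *
print('column',tri((180.9,147.1),(470.6,211)))
d=np.load('w7.npz'); cal=(d['intrinsics'],d['rvec'],d['tvec'])
print('col wrist',ray('w',(323,26),.112,cal))
print('button wrist',ray('w',(320,184),.038,cal))
print('b',ray('scene',(419.3,191.5),.038),ray('top',(209.3,205.7),.038))
Pw=cal[0]@np.c_[cv2.Rodrigues(cal[1])[0],cal[2]]
X=cv2.triangulatePoints(Pw,P('scene'),np.array([[320.],[184.]]),np.array([[419.3],[191.5]]))[:,0];print(X[:3]/X[3])
# fit bottom corners etc: platform from button with scale yaw
b=np.array([.473,.1885])
for yaw in(6,8,10): 
    c,s=np.cos(np.radians(yaw)),np.sin(np.radians(yaw)); print(yaw,b+[140*c/1e3-.03*s,.14*s+.03*c])
go(.474,.1885,.06)
E
```

```text
column [0.59966252 0.24107381 0.11344141]
col wrist [0.60002355 0.24055858 0.112     ]
button wrist [0.47595741 0.18778806 0.038     ]
b [0.47159664 0.18910218 0.038     ] [0.4708623  0.18770916 0.038     ]
[0.47588785 0.18723279 0.04307569]
6 [0.60909721 0.23296964]
8 [0.60746234 0.23769228]
10 [0.60566364 0.24235498]
tcp [0.4731 0.1884 0.1718] ori [ 1.7999e+02 -4.0000e-02  2.3650e+01] F [-0.19 -0.47 -0.98] gap 0.006 t 10.5 -> shift mm [  0.8   0.3 111.8]
```

Bowl column now at (0.600, 0.241, 0.113): upright and about 4 mm off the platform centre. Button at about (0.473, 0.188, 0.038–0.043). Descending above it.

Request:
play_rows:
  plan:
    - [[0,0,15,0,0,0,1],[0,0,45,0,0,0,1],[0,0,75,0,0,0,1],[0,0,97,0,0,0,1],[0,0,103,0,0,0,1]]

```text
time: 11.0
tcp_pos: [0.4705, 0.1879, 0.0656]
orientation: [-179.9, 0.3, 23.7]
ft_force: [-0.1, -0.7, -0.3]
finger_gap: 0.005
```

```bash
python3 - <<'E'
from h import *
from workcell import imaging
go(.4735,.1885,.046)
s=imaging.snapshot('scene'); cv2.imwrite('pics/s8.png',cv2.resize(s['img'][150:270,380:520,::-1],None,fx=5,fy=5))
E
```

```text
tcp [0.4705 0.1879 0.0656] ori [-179.93    0.32   23.65] F [-0.06 -0.75 -0.29] gap 0.005 t 11.0 -> shift mm [ 3.1  0.7 19.6]
```

View pics/s8.png

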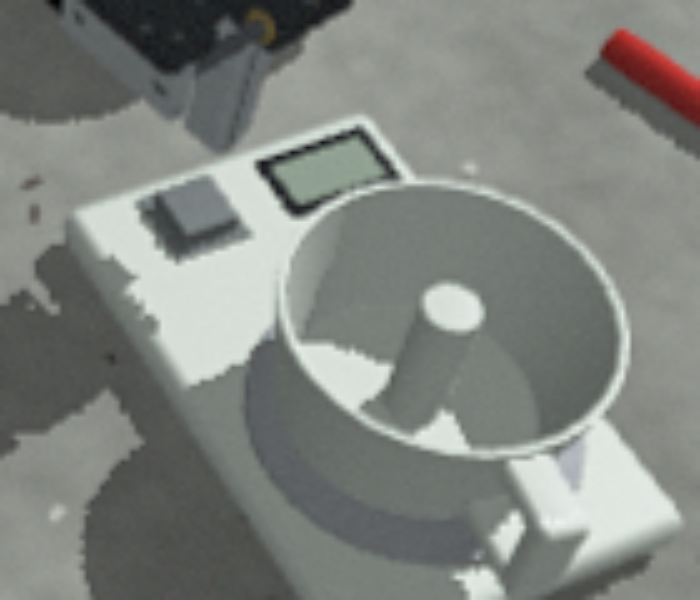

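```bash
python3 - <<'E'
from h import *
print((proj('scene',[[.4705,.1879,.0516],[.4735,.1885,.038],[.4735,.1885,.0516]])-[380,150])*5)
print(ray('scene',(380+220/5,150+145/5),.0516))
E
```

```text
[[198.2413699  188.03998664]
 [196.675655   210.75190177]
 [201.64728866 192.63325737]]
[0.44746956 0.20723458 0.0516    ]
```

The finger tip appears at crop (222,150), but I predicted about (198,188). This needs checking before pressing.

```bash
python3 - <<'E'
from h import *
from workcell import imaging
go(.4735,.1885,.046)
for n in('scene','wrist','top'):
    s=imaging.snapshot(n)
    X=np.array([[.4705,.1879,.0516]]); 
    p=cv2.projectPoints(X,s['rvec'],s['tvec'],s['intrinsics'],None)[0][0,0]; print(n,p)
    im=np.ascontiguousarray(s['img'][:,:,::-1])
    cv2.drawMarker(im,(int(p[0]),int(p[1])),(0,0,255),0,8,1)
    if n=='scene': im=cv2.resize(im[120:260,360:520],None,fx=4,fy=4)
    cv2.imwrite(f'pics/{n}9.png',im)
    if n=='scene': print(np.abs(s['tvec']-K['scene'][2]).max(),np.abs(s['rvec']-K['scene'][1]).max())
go(.4735,.1885,.046)
E
```

```text
tcp [0.4709 0.188  0.0661] ori [-179.95    0.26   23.66] F [-0.34 -0.08 -0.61] gap 0.004 t 11.05 -> shift mm [ 2.6  0.6 20.1]
scene [419.64827588 187.60799706]
4.633379235841062e-09 1.3557051037338397e-09
wrist [318.05030117 224.81406786]
top [207.74409035 205.46994016]
tcp [0.4737 0.1886 0.0697] ori [ 1.7998e+02 -1.2000e-01  2.3660e+01] F [-0.34  0.68  0.41] gap 0.004 t 11.2 -> shift mm [-0.2  0.  23.7]
```

View pics/scene9.png

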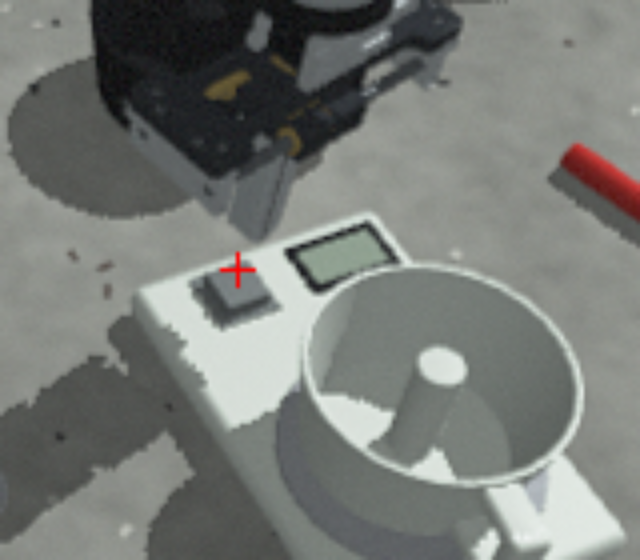

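View pics/wrist9.png

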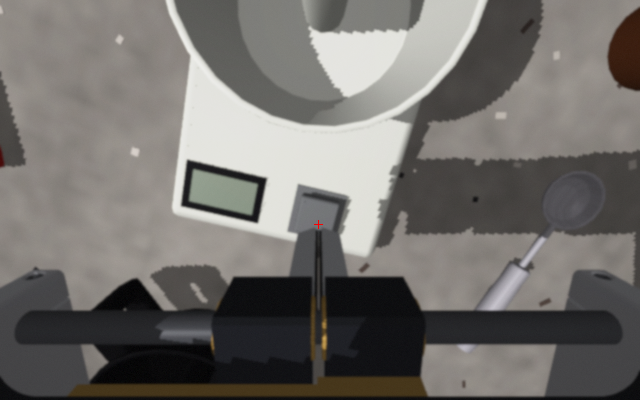

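View pics/top9.png

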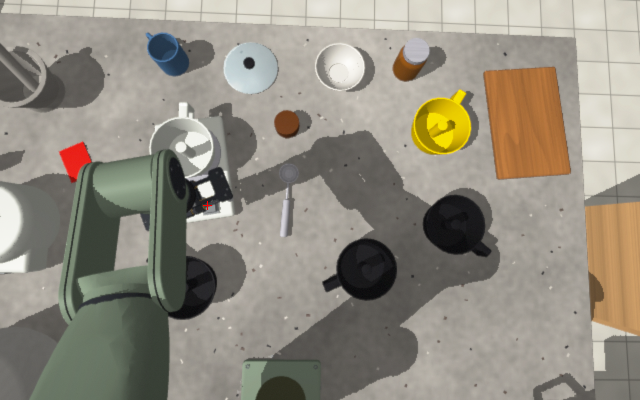

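```bash
python3 - <<'E'
from h import *
from workcell import imaging,sensors
go(.4735,.1885,.046)
t=sensors.sense()['tcp_pos']; out=[]
for n in('scene','wrist'):
    s=imaging.snapshot(n)
    X=t-[0,0,.014]; 
    p=cv2.projectPoints(np.array([X,t,t+[0,0,.07]]),s['rvec'],s['tvec'],s['intrinsics'],None)[0][:,0]; print(n,p)
    im=np.ascontiguousarray(s['img'][:,:,::-1])
    o=(370,110) if n=='scene' else (260,180)
    im=cv2.resize(im[o[1]:o[1]+110,o[0]:o[0]+110],None,fx=3.6,fy=3.6,interpolation=cv2.INTER_CUBIC)
    for q in p: cv2.drawMarker(im,tuple(int(v) for v in (q-o)*3.6),(0,0,255),0,8,1)
    out.append(im)
cv2.imwrite('pics/c10.png',np.hstack(out))
go(.4735,.1885,.046)
E
```

```text
tcp [0.4737 0.1886 0.0697] ori [ 1.7998e+02 -1.2000e-01  2.3660e+01] F [-0.34  0.68  0.41] gap 0.004 t 11.2 -> shift mm [-0.2  0.  23.7]
scene [[420.69379903 187.45370303]
 [421.74573242 183.62271693]
 [427.35632162 163.18977946]]
wrist [[318.39308329 223.98750833]
 [318.42514713 231.01432648]
 [318.67692657 286.19201442]]
tcp [0.4738 0.1886 0.0702] ori [179.96  -0.18  23.65] F [-0.41  0.26 -0.32] gap 0.008 t 11.3 -> shift mm [-0.4 -0.  24.2]
```

View pics/c10.png

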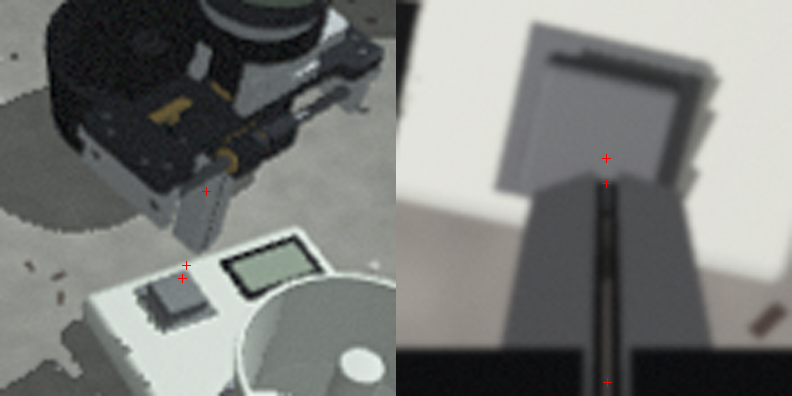

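The finger axis lines up with the button in both views. Only the apparent tip height is unclear (views suggest the tips may be higher than nominal), so I'll descend in small steps and watch the force.

Request:
play_rows:
  plan:
    - [[0,0,3,0,0,0,1],[0,0,8,0,0,0,1],[0,0,12,0,0,0,1],[0,0,12,0,0,0,1],[0,0,12,0,0,0,1]]

```text
time: 11.8
tcp_pos: [0.4719, 0.1882, 0.0564]
orientation: [-180.0, 0.0, 23.6]
ft_force: [-1.1, 0.3, -0.2]
finger_gap: 0.003
```

```bash
python3 - <<'E'
from h import *
from workcell import imaging,sensors
go(.4735,.1885,.046)
out=[]
for n in('scene','wrist'):
    s=imaging.snapshot(n)
    im=np.ascontiguousarray(s['img'][:,:,::-1])
    o=(370,110) if n=='scene' else (260,180)
    im=cv2.resize(im[o[1]:o[1]+110,o[0]:o[0]+110],None,fx=3.6,fy=3.6,interpolation=cv2.INTER_CUBIC)
    out.append(im)
cv2.imwrite('pics/c11.png',np.hstack(out))
E
```

```text
tcp [0.4719 0.1882 0.0564] ori [-1.7999e+02  3.0000e-02  2.3650e+01] F [-1.11  0.28 -0.22] gap 0.003 t 11.8 -> shift mm [ 1.6  0.3 10.4]
```

View pics/c11.png

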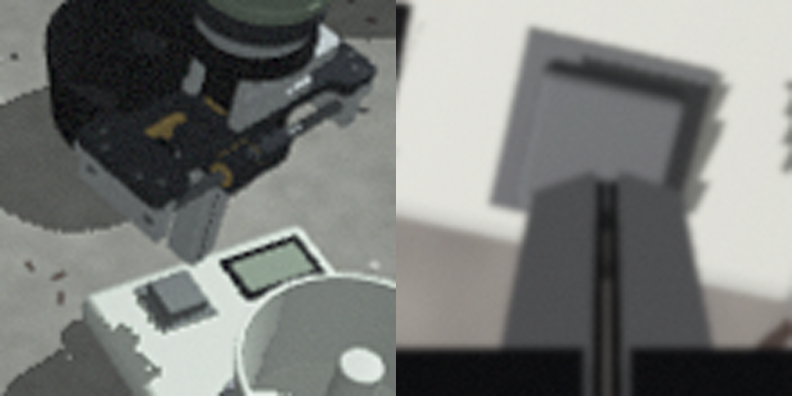

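```bash
python3 - <<'E'
from h import *
from workcell import imaging,sensors
s=imaging.snapshot('wrist'); cal=(s['intrinsics'],s['rvec'],s['tvec'])
R=cv2.Rodrigues(cal[1])[0]; print('cam pos',-R.T@cal[2],'axis',R[2]); Rs=cv2.Rodrigues(K['scene'][1])[0]; print('scene pos',-Rs.T@K['scene'][2])
Pw=cal[0]@np.c_[R,cal[2]]
w=np.array([[260+(607-396)/3.6],[180+178/3.6]])
for b in((192,262),(180,252),(200,264)):
    p=np.array([[370+b[0]/3.6],[110+b[1]/3.6]])
    X=cv2.triangulatePoints(Pw,P('scene'),w,p)[:,0];X=X[:3]/X[3]
    q=proj('scene',X)[0]; print(b,X,'reproj err',q-p[:,0])
for z in(.03,.04,.05,.06,.07): print(z,ray('w',w[:,0],z,cal),ray('scene',(370+192/3.6,110+258/3.6),z))
print(sensors.sense()['tcp_pos'])
E
```

```text
cam pos [0.54080637 0.21865331 0.25345608] axis [-0.23786831 -0.10448886 -0.96566078]
scene pos [ 1.08706118 -0.18710348  0.88234867]
(192, 262) [0.47802556 0.19036298 0.07625051] reproj err [0.29997638 0.32265141]
(180, 252) [0.47243665 0.18651525 0.07712828] reproj err [1.27610208 1.32181286]
(200, 264) [0.48192227 0.19260629 0.07984435] reproj err [-0.12001179 -0.13126192]
0.03 [0.46402927 0.18450812 0.03      ] [0.43859492 0.21290289 0.03      ]
0.04 [0.46746517 0.18603617 0.04      ] [0.44620291 0.2082099  0.04      ]
0.05 [0.47090106 0.18756422 0.05      ] [0.45381091 0.20351691 0.05      ]
0.06 [0.47433695 0.18909227 0.06      ] [0.4614189  0.19882392 0.06      ]
0.07 [0.47777284 0.19062032 0.07      ] [0.46902689 0.19413093 0.07      ]
[0.47228207 0.18825611 0.05676037]
```

Triangulation puts the tip's front edge at z≈0.076 (TCP 0.057), right over the button but higher than nominal. Continuing step by step on force.

Request:
play_rows:
  plan:
    - [[0,0,2,0,0,0,1],[0,0,4,0,0,0,1],[0,0,4,0,0,0,1],[0,0,4,0,0,0,1]]

```text
time: 12.35
tcp_pos: [0.4721, 0.1882, 0.0525]
orientation: [-180.0, 0.0, 23.7]
ft_force: [-0.0, 0.8, -0.5]
finger_gap: 0.007
```

Request:
play_rows:
  plan:
    - [[0,0,1,0,0,0,1],[0,0,2,0,0,0,1],[0,0,2,0,0,0,1],[0,0,2,0,0,0,1]]

```text
time: 12.75
tcp_pos: [0.4721, 0.1882, 0.0506]
orientation: [-180.0, 0.0, 23.7]
ft_force: [0.0, 0.6, 0.3]
finger_gap: 0.006
```

Request:
play_rows:
  plan:
    - [[0,0,1,0,0,0,1],[0,0,2,0,0,0,1],[0,0,2,0,0,0,1],[0,0,2,0,0,0,1]]

```text
time: 13.15
tcp_pos: [0.4721, 0.1882, 0.0486]
orientation: [-180.0, 0.0, 23.7]
ft_force: [-0.7, -0.2, 0.5]
finger_gap: 0.003
```

No contact at TCP 0.0486, so the tips really do stand higher than nominal. Another look, a bit lower.

Request:
play_rows:
  plan:
    - [[0,0,1,0,0,0,1],[0,0,3,0,0,0,1],[0,0,4,0,0,0,1],[0,0,4,0,0,0,1],[0,0,4,0,0,0,1]]

```text
time: 13.65
tcp_pos: [0.4721, 0.1882, 0.0446]
orientation: [-180.0, 0.0, 23.7]
ft_force: [0.1, 0.7, -0.5]
finger_gap: 0.005
```

```bash
python3 - <<'E'
from h import *
from workcell import imaging,sensors
go(.4735,.1885,.046)
out=[]
for n in('scene','wrist'):
    s=imaging.snapshot(n)
    im=np.ascontiguousarray(s['img'][:,:,::-1])
    o=(370,130) if n=='scene' else (260,180)
    im=cv2.resize(im[o[1]:o[1]+110,o[0]:o[0]+110],None,fx=3.6,fy=3.6,interpolation=cv2.INTER_CUBIC)
    out.append(im)
cv2.imwrite('pics/c12.png',np.hstack(out))
E
```

```text
tcp [0.4721 0.1882 0.0446] ori [-1.800e+02  1.000e-02  2.365e+01] F [ 0.08  0.65 -0.54] gap 0.005 t 13.65 -> shift mm [ 1.4  0.3 -1.4]
```

View pics/c12.png

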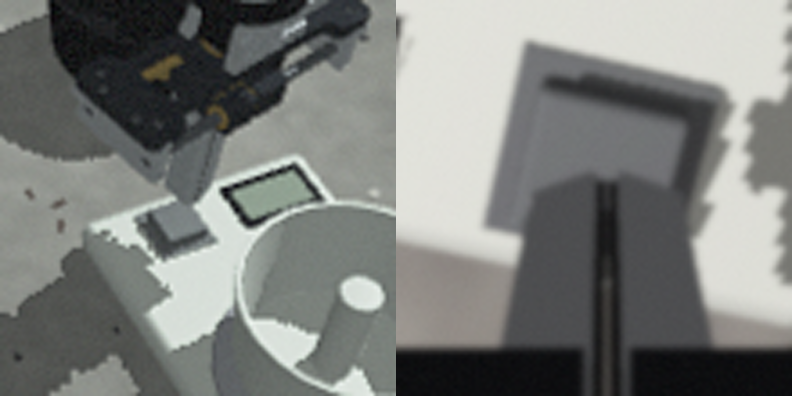

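Request:
play_rows:
  plan:
    - [[0,0,2,0,0,0,1],[0,0,4,0,0,0,1],[0,0,6,0,0,0,1],[0,0,7,0,0,0,1],[0,0,7,0,0,0,1]]

```text
time: 14.25
tcp_pos: [0.4719, 0.1881, 0.0374]
orientation: [-180.0, 0.0, 23.6]
ft_force: [-0.0, -0.3, -0.5]
finger_gap: 0.005
```

Request:
play_rows:
  plan:
    - [[0,0,1,0,0,0,1],[0,0,3,0,0,0,1],[0,0,4,0,0,0,1],[0,0,5,0,0,0,1],[0,0,5,0,0,0,1]]

```text
time: 14.75
tcp_pos: [0.472, 0.1882, 0.0325]
orientation: [-180.0, 0.0, 23.6]
ft_force: [0.4, -0.7, 0.4]
finger_gap: 0.005
```

```bash
python3 - <<'E'
from h import *
from workcell import imaging,sensors
go(.4735,.1885,.046)
out=[]
for n in('scene','wrist'):
    s=imaging.snapshot(n)
    im=np.ascontiguousarray(s['img'][:,:,::-1])
    o=(370,130) if n=='scene' else (260,180)
    im=cv2.resize(im[o[1]:o[1]+110,o[0]:o[0]+110],None,fx=3.6,fy=3.6,interpolation=cv2.INTER_CUBIC)
    out.append(im)
cv2.imwrite('pics/c13.png',np.hstack(out))
E
```

```text
tcp [0.472  0.1882 0.0325] ori [-1.800e+02  2.000e-02  2.365e+01] F [ 0.44 -0.7   0.45] gap 0.005 t 14.75 -> shift mm [  1.5   0.3 -13.5]
```

View pics/c13.png

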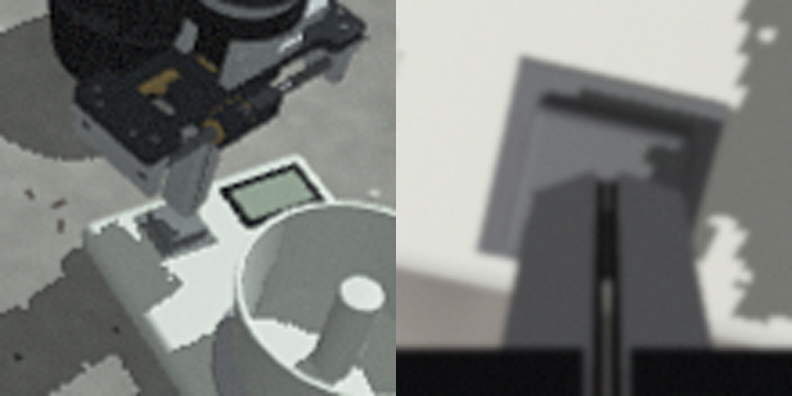

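Still no contact; the tip and its shadow converge on the button's middle. Continuing with small steps.

Request:
play_rows:
  plan:
    - [[0,0,2,0,0,0,1],[0,0,4,0,0,0,1],[0,0,5,0,0,0,1],[0,0,5,0,0,0,1],[0,0,5,0,0,0,1]]

```text
time: 15.35
tcp_pos: [0.4721, 0.1882, 0.0276]
orientation: [-180.0, 0.0, 23.7]
ft_force: [0.6, 0.4, 0.3]
finger_gap: 0.008
```

Request:
play_rows:
  plan:
    - [[0,0,1,0,0,0,1],[0,0,2,0,0,0,1],[0,0,3,0,0,0,1],[0,0,3,0,0,0,1],[0,0,3,0,0,0,1]]

```text
time: 15.85
tcp_pos: [0.4721, 0.1882, 0.0246]
orientation: [-180.0, 0.0, 23.6]
ft_force: [0.9, -0.1, -1.0]
finger_gap: 0.004
```

Request:
play_rows:
  plan:
    - [[0,0,1,0,0,0,1],[0,0,2,0,0,0,1],[0,0,2,0,0,0,1]]

```text
time: 16.15
tcp_pos: [0.472, 0.1882, 0.0225]
orientation: [-180.0, 0.0, 23.7]
ft_force: [-0.6, 0.6, 0.0]
finger_gap: 0.004
```

```bash
cat > look.py <<'E'
import sys
from h import *
from workcell import imaging,sensors
go(.4735,.1885,.046)
out=[]
for n in('scene','wrist'):
    s=imaging.snapshot(n)
    im=np.ascontiguousarray(s['img'][:,:,::-1])
    o=(370,130) if n=='scene' else (260,180)
    im=cv2.resize(im[o[1]:o[1]+110,o[0]:o[0]+110],None,fx=3.6,fy=3.6,interpolation=cv2.INTER_CUBIC)
    out.append(im)
cv2.imwrite(sys.argv[1],np.hstack(out))
E
python3 look.py pics/c14.png
```

```text
tcp [0.472  0.1882 0.0225] ori [-1.7999e+02  2.0000e-02  2.3650e+01] F [-0.56  0.58  0.02] gap 0.004 t 16.15 -> shift mm [  1.5   0.3 -23.5]
```

View pics/c14.png

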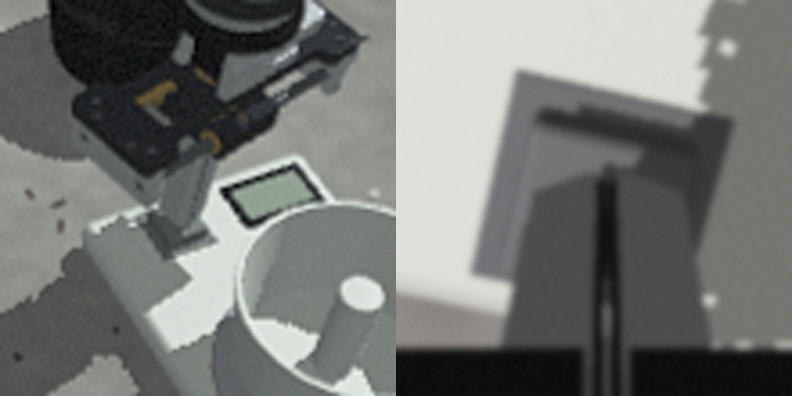

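Tip at scene (178,228) practically on the button; its shadow is almost joined. Now 1–2 mm at a time.

Request:
play_rows:
  plan:
    - [[0,0,1,0,0,0,1],[0,0,2,0,0,0,1],[0,0,2,0,0,0,1]]

```text
time: 16.55
tcp_pos: [0.472, 0.1882, 0.0204]
orientation: [-180.0, 0.0, 23.7]
ft_force: [-0.4, -0.9, 0.2]
finger_gap: 0.003
```

Request:
play_rows:
  plan:
    - [[0,0,1,0,0,0,1],[0,0,2,0,0,0,1],[0,0,2,0,0,0,1]]

```text
time: 16.85
tcp_pos: [0.4723, 0.1882, 0.0188]
orientation: [180.0, -0.0, 23.7]
ft_force: [-0.9, 0.0, 2.0]
finger_gap: 0.006
```

Request:
play_rows:
  plan:
    - [[0,0,1,0,0,0,1],[0,0,2,0,0,0,1],[0,0,2,0,0,0,1]]

```text
time: 17.15
tcp_pos: [0.4723, 0.1882, 0.0168]
orientation: [180.0, -0.0, 23.7]
ft_force: [-0.7, -0.2, 3.7]
finger_gap: 0.001
```

Contact at TCP ≈ 0.019; the force is following the button's spring (2.0, then 3.7 N). Pressing fully and holding.

Request:
play_rows:
  plan:
    - [[0,0,1,0,0,0,1],[0,0,2,0,0,0,1],[0,0,3,0,0,0,1],[0,0,3,0,0,0,1],[0,0,3,0,0,0,1]]

```text
time: 17.65
tcp_pos: [0.4723, 0.1882, 0.0144]
orientation: [180.0, -0.0, 23.7]
ft_force: [-2.6, -0.7, 9.0]
finger_gap: 0.008
```

Request:
play_rows:
  plan:
    - [[0,0,1,0,0,0,1],[0,0,1,0,0,0,1],[0,0,1,0,0,0,1]]

```text
time: 17.95
tcp_pos: [0.4723, 0.1883, 0.0143]
orientation: [180.0, 0.0, 23.7]
ft_force: [-5.6, -0.8, 14.6]
finger_gap: 0.003
```

```bash
python3 look.py pics/c15.png
```

```text
tcp [0.4723 0.1883 0.0143] ori [1.7999e+02 1.0000e-02 2.3660e+01] F [-5.61 -0.8  14.62] gap 0.003 t 17.95 -> shift mm [  1.2   0.3 -31.7]
```

View pics/c15.png

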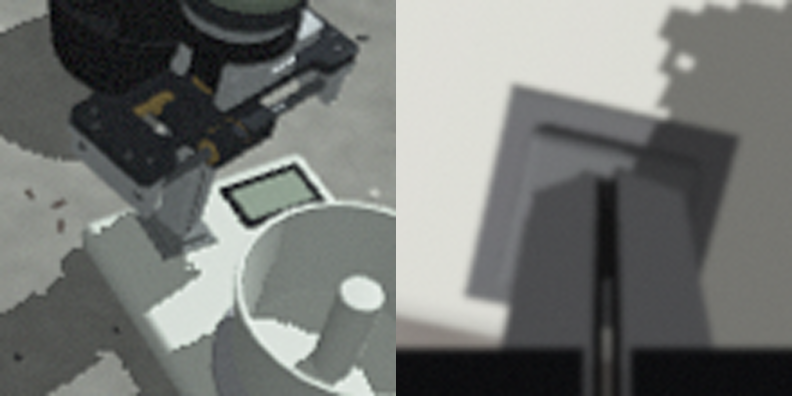

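The button is bottomed out (z stopped at 0.0143, 14.6 N against a 5 N spring) and the bowl is unmoved. Releasing and rising.

Request:
play_rows:
  plan:
    - [[0,0,-3,0,0,0,1],[0,0,-10,0,0,0,1],[0,0,-25,0,0,0,1],[0,0,-50,0,0,0,1],[0,0,-80,0,0,0,1]]

```text
time: 18.55
tcp_pos: [0.4705, 0.1879, 0.0919]
orientation: [-180.0, 0.2, 23.6]
ft_force: [0.4, 0.2, 0.3]
finger_gap: 0.007
```

Request:
play_rows:
  plan:
    - [[-10,0,-40,0,0,0,1],[-30,10,-70,0,0,0,1],[-50,40,-80,0,0,0,1],[-70,70,-80,0,0,0,1],[-70,80,-80,0,0,0,1]]

```text
time: 19.05
tcp_pos: [0.4393, 0.0848, 0.1729]
orientation: [179.9, -0.0, 23.5]
ft_force: [0.6, -0.2, -0.6]
finger_gap: 0.006
```

Request:
play_rows:
  plan:
    - [[0,40,0,0,0,0,1],[0,80,0,0,0,0,1],[0,120,0,0,0,0,1],[0,120,0,0,0,0,1],[0,120,0,0,0,0,1]]

```text
time: 19.55
tcp_pos: [0.4882, -0.0231, 0.1718]
orientation: [-179.9, 0.1, 23.5]
ft_force: [-0.3, -0.1, -0.4]
finger_gap: 0.008
```

```bash
python3 - <<'E'
from h import *
from workcell import imaging
for n in('top','scene'):
    s=imaging.snapshot(n); cv2.imwrite(f'pics/{n}16.png',s['img'][:,:,::-1])
A=cv2.resize(cv2.imread('pics/top16.png')[110:230,140:250],None,fx=3.5,fy=3.5);B=cv2.resize(cv2.imread('pics/scene16.png')[165:285,390:510],None,fx=3.5,fy=3.5)
cv2.imwrite('pics/c16.png',np.hstack([A,B]))
E
```

```text
(no output)
```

View pics/c16.png

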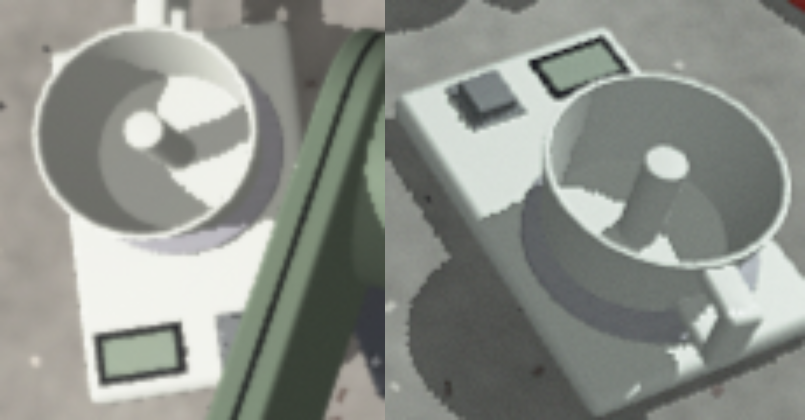

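View pics/scene16.png

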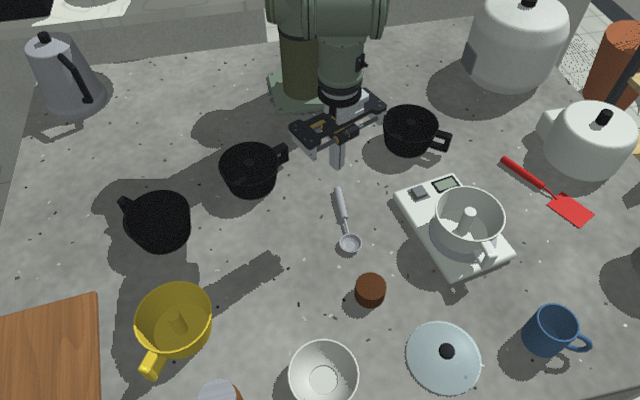

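Bowl pixels are identical to before the press (column top 143,130 / 667,161 in the crops), the button is raised again, and the spoon and sugar are at their old pixels. Handing in.

```bash
python3 -c "
from workcell import workorder,sensors
print(workorder.job_done()); print(sensors.sense()['time'])"
```

```text
the job is handed in; nothing more can be done
None
the job is handed in; nothing more can be done
```

The bowl is standing on the scale platform and the tare button has been pressed and released. I handed the job in about 20 s into the 56 s allowed; no verdict is reported.

I gripped the white bowl by its column, lowered it until the force showed contact, and let go. I then pressed the button with closed fingers until it bottomed out (14.6 N against its 5 N spring), held it there for about 0.4 s, and moved the arm clear.

**Last checks:**
- **Bowl position:** before the press I measured the column top at (0.600, 0.241, 0.113). That is about 4 mm from the measured platform centre of (0.604, 0.242) and about 1 mm from the expected height for an upright bowl. After the press it appeared at the same pixels in both views.
- **Button:** the scene view shows it up again.
- **Bystanders:** the spoon and the palm sugar are at their original pixels in the scene view.

**Checks that disagreed:**
- **Fingertip height:** the tip did not sit 14 mm ahead of the TCP, as `env.tip_reach` says. From the contact height it was about 19 mm behind it. I found the button by force and pictures instead.
- **Bowl offset:** the bowl ended about 6 mm from where the gripper's reported position put it, probably from slipping in the grip at touchdown.
- **Platform centre:** my estimates from different views varied by 3–4 mm, well within the 22 mm tolerance.

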